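Show the ball tray to the bench scanner

ROBOT

A 6-joint arm with a two-finger parallel gripper is mounted at the origin on the work surface. World frame = base frame: x ahead of the robot, y to its left, z up, the work surface at z = 0. Lengths are in m, angles in rad, forces in N, time in s.
With the tool pointing down it reaches from about 0.375 to 0.9 m from the base axis. Payload 3.1 kg.
Tool frame: the origin (TCP) lies midway between the tips of the shut fingers; the grasp point (between the pads) lies 19 mm behind it; z points along the fingers, y is the direction in which the jaws open and shut (so a half turn about z gives the same grasp; the last joint's range is limited). The gripper opens to 85 mm and grips with 20 to 120 N. Pads are 22 mm wide; open, the fingers measure 114 mm over their backs; the gripper's body (76 mm by 85 mm) begins 54 mm behind the grasp point. The pads swing forward as they close: fully open they stand 13 mm farther back than shut.
Start: joints at [0.932, 0.527, 1.433, -0, 1.181, -0.178], TCP at [0.277, 0.56, 0.21] pointing down, gripper open.
Joint ranges: [-3.08, 3.08], [-0.75, 2.2], [0.22, 2.44], [-1.43, 4.57], [0, 2.65], [-2.85, 2.85]. Speed limits (rad/s): [2.79, 2.79, 3.14, 3.14, 3.14, 3.14].

INTERFACE

Orientations are given as a unit quaternion [x, y, z, w].
In Python, from station import manip gives the robot as it stands.
- The arm moves only by the tool servo_tool, never from a script. Its argument "increments" is a list of rows, each an object with "hand": the closure, from 0 (fully open) to 1 (shut); "travel": the shift along the tool's x, y, z in mm, a list of three; "yaw": the turn about the tool's z in degrees. A call has 1 to 20 rows; each row shifts and turns the commanded pose from where the row before left it, along the tool's axes as they then stand; what a row does not reach is not made up. A row lasts 1/10 s, in which the tool goes at most 50 mm and 8.59 degrees, less where a joint would pass 70% of its speed; a pose out of reach is approached as far as the arm can. A call with a gripper value outside its range is refused whole. The fingers move at their own pace and stop on an object; "newtons" is the grip in N (left out, the last holds). Time passes only in rows, so rows that do not move let the fingers close. It gives the time, the measured TCP pose, the force and the opening at its end, in the units of the state.
- manip.sense(): the state, without advancing time (a new reading comes with each control period).
- manip.snapshot(name): name is "scene" or "top"; returns a dict with "pixels" (420x560x3 uint8, blue, green, red), "fx", "fy", "cx", "cy" (pixels), "R" (3x3) and "t" (3): a world point X has camera coordinates R X + t. Camera axes: x right, y down, z forward; pixel columns grow to the right and rows downward; lengths in m; the calibration is good to about 2 mm. A picture is of the moment at which its call begins. There is no depth.
- manip.sign_off(): hands the job in, once; it reports no verdict.
The state is a dict: "t": time; "q": joint angles; "qd": joint speeds; "tau": joint torques, N m; "tcp_pos": TCP position; "tool_rot": TCP orientation; "force": force on the tool from outside, world axes, zero at the start; "ft_torque": the same for the moment, N m; "finger_gap": opening from 0.0 (shut) to 1.0 (fully open).
Only numpy, scipy, OpenCV 4.12 (cv2) and the standard library are available. Lean on these libraries where they do the work, as an engineer would, in place of code of your own. Each camera call takes 0.05 s, during which the arm holds its last target.

TASK

Free the tray in its dock: turn the lock knob clockwise a quarter turn to its stop and slide the hold-down fully back off the tray. Then lift the tray by its upright tab, keeping the loose steel ball in its shallow pocket without touching the ball, carry it to the round scanner and finish while holding it still and level in your grip, centred over the scanner's window with its underside about 10 cm above the glass. Leave the other things on the bench where they are.

Things in the scene. Friction and masses are not known exactly. Their poses are not given: they have to be found in the camera images.
- dock: Blue-grey tray dock fixed on the bench: flat block 275 long (its x) x 110 wide (y), top 20 above the bench, bolted down. Origin on the bench under the centre of the tray's place; block spans x -205 to +70. z up. Along its x axis, from +x to -x: the tray, the sliding hold-down, the lock knob.
- tray_grip (a point): Centre of the tray's upright grip tab, 18 below its top, 40 above the tray's underside, 32 above its plate. Tray: loose, aluminium, 0.15 to 0.3 kg, plate 120 (x) x 76 (y) x 8 thick; tab in its middle 30 long (x) x 10 thick (y), 50 tall. Axes: x along the tray to the ball pocket, y through the thin tab, z up. It lies flat on the dock's top, x along the dock's x.
- tray_under (a point): Centre of the tray's underside, straight below the tab; same axes as tray_grip.
- pocket (a point): The ball's centre when it sits in the middle of the tray's pocket: 38 along the tray's +x from the tab, 12 above the plate. The pocket is a flat round floor of 30 diameter inside a rim only 3 high; the ball can roll about 7 any way in it, and over the rim if the tray tips past about 40 degrees or is jerked.
- ball_center (a point): Centre of the loose steel ball, diameter 24, 57 g, lying in the tray's pocket.
- lock_knob (a joint): Lock knob angle, rad: about 0 = stop arm points along the dock's +x and blocks the hold-down (locked); grows clockwise seen from above to the end stop at 1.5 (free, arm crosswise). Light friction, about 0.06 N m; stays where left.
- knob_grip (a point): On the knob's vertical axis, 165 from the dock's origin towards its -x, 66 above the bench: the height to grip. Black grip bar 44 long x 14 thick, 40 to 80 above the bench, along this point's x axis (turns with the knob; along the dock's x at joint 0). Under it a steel stop arm 12 wide reaches 77 from the axis along the same x, up to 34 above the bench.
- hold_down (a joint): Hold-down travel, m: 0 = its lip covers the tray's near edge by about 12 mm and keeps the tray down; slides towards the dock's -x (towards the knob) to the end stop at 0.03 (tray clear). Friction about 1.5 N; stays where left; blocked by the stop arm while the knob is locked.
- hold_down_grip (a point): Centre of the hold-down's black grip post, 66 above the bench: post 23 long (dock's x) x 14 thick (dock's y), from 36 to 82 above the bench. Moves with the hold-down; at travel 0 it is 73.5 from the dock's origin towards its -x. Axes as the dock's.
- window (a point): Centre of the round scanner's upward-looking dark window (diameter 84), on the scanner's top, 36 above the bench. The scanner is a fixed grey disc of diameter 150.
- jar: Bystander, not to be moved: small clear jar with white lid, diameter 44, 45 tall, stands between dock and scanner. Origin at the centre of its underside.
- tray: The tray as a body; origin at the centre of its underside (same point and axes as tray_under).
- ball: The steel ball as a body (its axes turn as it rolls; use ball_center).
Mind the look-alikes: they are no part of the job. Leave any yellow look-alike of the tray alone.

How it is judged:
On the way, in this order (a step that is already met when the one before it is completed fails the run):
1. the lock knob is turned clockwise to free (at least 1.25 rad) (value of joint lock_knob above 1.25 rad and value of joint hold_down below 0.01 m), for 0.1 s.
2. the hold-down is slid back off the tray (at least 24 of 30 mm) (value of joint hold_down above 0.024 m and z of tray_under in the frame of dock below 0.03 m), for 0.1 s.
3. the tray is lifted at least 30 mm off the dock, gripped, the ball in its pocket (z of tray_under in the frame of dock above 0.05 m and contact force between the fingers and tray above 1 N and distance between ball_center and pocket below 0.016 m), for 0.2 s.
At the end, for the whole second after the job is handed in: The tray is gripped and still, its centre within 30 mm of the window's centre sideways, its underside 65 to 135 mm above the window, level within 8 degrees, the ball in its pocket (within 16 mm of its middle); knob and hold-down still open (horizontal distance between tray_under and window below 0.03 m and z of tray_under in the frame of window between 0.065 and 0.135 m and angle between tray_under's own z axis and vertical below 0.14 rad and linear speed of tray below 0.03 m/s and angular speed of tray below 0.3 rad/s and contact force between the fingers and tray above 1 N and distance between ball_center and pocket below 0.016 m and value of joint lock_knob above 1.2 rad and value of joint hold_down above 0.022 m); the arm keeps its last pose, push and grip.
It fails at once if the ball leaves its pocket (distance between ball_center and pocket above 0.018 m).
It fails at once if the gripper touches the ball (contact force between any of the fingers, the arm and ball above 0.5 N).
It fails at once if a bystander is moved more than 30 mm (distance of any of tube_rack, reagent, jar, beaker, cap_bin, glove_box, wash from where it was at the start of the episode above 0.03 m).
It also fails if it takes over 67 s, if anything falls off the work surface, if the arm or the gripper's body presses on something with over 40 N, if the wrist force passes 120 N, or if a joint passes its speed limit or range.

## Working session

There is one attempt and no reset: what is moved stays moved. The work goes in short steps, Python scripts to look and compute and a tool call to move; the robot and the scene stay as the last step left them, time stands still between calls to the robot, and variables do not carry over. Pictures are saved under pics/ and viewed, and the job is handed in when it is done.

Besides the shell and the picture viewer there is one more tool, called after "Emit:" as name([rows], argument=value, ...), one row to a line, values as JSON. servo_tool: Moves the arm, as the interface text tells. Its arguments: {"type":"object","properties":{"increments":{"type":"array","items":{"type":"object","properties":{"hand":{"type":"number"},"travel":{"type":"array","items":{"type":"number"}},"yaw":{"type":"number"}}}},"newtons":{"type":"number"}},"required":["increments"]}

```bash
mkdir -p pics; ls; python3 - <<'E'
from station import manip
import cv2,json
s=manip.sense(); print({k:(v if not hasattr(v,'round') else v) for k,v in s.items()})
for n in("scene","top"):
    p=manip.snapshot(n); cv2.imwrite(f"pics/{n}0.png",p["pixels"]); print(n,p["fx"],p["fy"],p["cx"],p["cy"],p["R"],p["t"])
E
```

```text
pics
{'t': 0.0, 'q': array([ 9.32521237e-01,  5.28501032e-01,  1.43387832e+00, -1.22085118e-05,
        1.18140956e+00, -1.78506911e-01]), 'qd': array([ 3.29495803e-05, -8.80070748e-05,  9.75112809e-04,  2.01424174e-03,
       -8.47311266e-04,  2.52855984e-04]), 'tau': array([-2.53210999e-07, -4.42359817e+01, -1.78021163e+01, -3.18624980e-04,
        8.47757474e-03,  1.12641357e-05]), 'tcp_pos': array([0.27686151, 0.55949069, 0.20871988]), 'tool_rot': array([ 2.27862264e-01,  9.73692756e-01, -1.01006052e-03, -4.30922404e-04]), 'force': array([-0.53527175,  0.08795441, -0.75876193]), 'ft_torque': array([ 0.03280904, -0.03354574,  0.02889317]), 'finger_gap': 1.0002051689699394}
scene 507.1497766127423 507.1497766127423 272.87400209248614 207.11366650579637 [[-0.19581953  0.98053966  0.01402441]
 [ 0.77489677  0.16348441 -0.61057993]
 [-0.60099061 -0.108696   -0.79183045]] [ 0.10701354 -0.32410526  1.24986733]
top 388.29267017038205 388.29267017038205 286.91422170997066 212.87958423042548 [[-0.01879808 -0.99982042  0.00240009]
 [-0.9853441   0.01811875 -0.16961343]
 [ 0.16953948 -0.00555332 -0.98550775]] [0.01382388 0.45375319 0.67251175]
```

View pics/scene0.png

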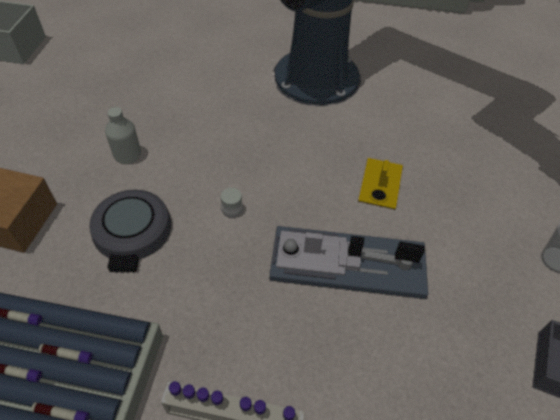

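View pics/top0.png

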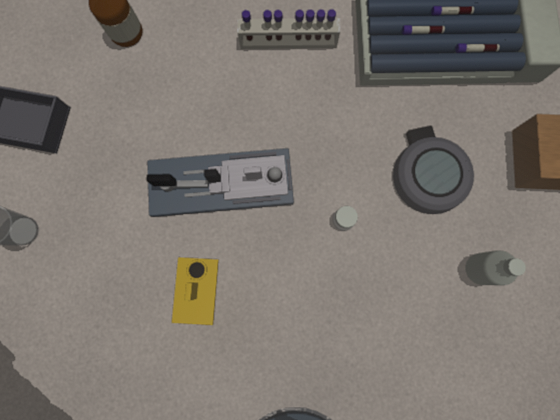

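The scene view shows the dock at about (350,260): ball (290,246), tab (315,243), hold-down post (357,243) and knob (409,251). The scanner is at (130,222) and the jar at (232,202). In the top view the dock spans (148–293, 150–215), with the ball at (274,174), the scanner window at (438,172) and the jar at (346,217). There are two tray candidates: the yellow plate at top (196,290), which is the look-alike, and the aluminium tray in the dock at top (255,177), which is the one meant. I'll confirm that with a crop.

```bash
python3 - <<'E'
import cv2,numpy as np
a=cv2.imread("pics/top0.png")[140:225,140:300]; b=cv2.imread("pics/scene0.png")[220:300,265:435]
a=cv2.resize(a,None,fx=4.5,fy=4.5,interpolation=cv2.INTER_CUBIC);b=cv2.resize(b,None,fx=4.5,fy=4.5,interpolation=cv2.INTER_CUBIC)
a=cv2.convertScaleAbs(a,alpha=1.5);b=cv2.convertScaleAbs(b,alpha=1.5)
cv2.imwrite("pics/topc.png",a);cv2.imwrite("pics/scenec.png",b)
E
```

```text
(no output)
```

View pics/topc.png

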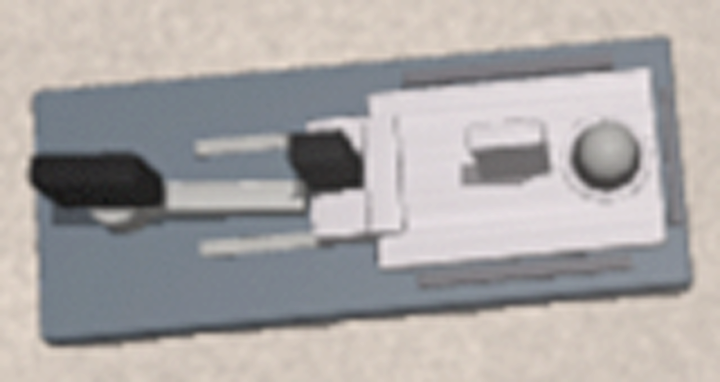

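View pics/scenec.png

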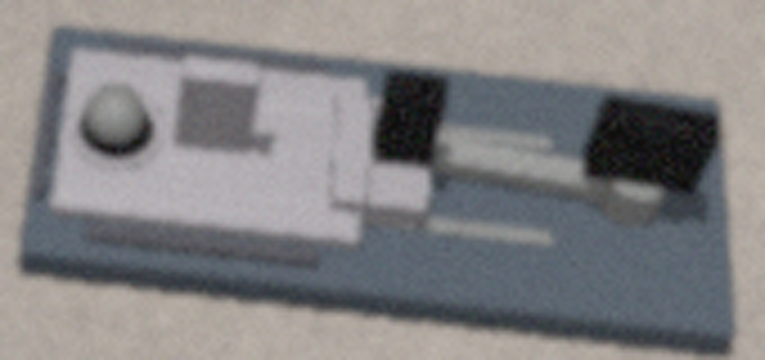

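```bash
cat > h.py <<'E'
import numpy as np,cv2
from station import manip
def ray(p,uv):
    uv=np.atleast_2d(uv).astype(float)
    d=np.c_[(uv[:,0]-p["cx"])/p["fx"],(uv[:,1]-p["cy"])/p["fy"],np.ones(len(uv))]
    R=np.array(p["R"]);C=-R.T@np.array(p["t"]); return C,d@R
def plane(p,uv,z):
    C,d=ray(p,uv); return C+d*((z-C[2])/d[:,2])[:,None]
def proj(p,X):
    X=np.atleast_2d(X);c=X@np.array(p["R"]).T+p["t"]
    return np.c_[c[:,0]/c[:,2]*p["fx"]+p["cx"],c[:,1]/c[:,2]*p["fy"]+p["cy"]]
def tri(p1,u1,p2,u2):
    C1,d1=ray(p1,u1);C2,d2=ray(p2,u2);A=[];b=[]
    for C,d in((C1,d1[0]),(C2,d2[0])):
        d=d/np.linalg.norm(d);M=np.eye(3)-np.outer(d,d);A.append(M);b.append(M@C)
    A=np.vstack(A);b=np.hstack(b);x=np.linalg.lstsq(A,b,rcond=None)[0];return x,np.linalg.norm(A@x-b)
E
python3 - <<'E'
from h import *
T=manip.snapshot("top");S=manip.snapshot("scene")
print("C",ray(T,[0,0])[0],ray(S,[0,0])[0])
def cr(l,o): return np.array(l)/4.5+o-0.5+0.5/4.5
def rig(model,W):
    model=np.array(model,float);W=W[:,:2];m0=model.mean(0);w0=W.mean(0)
    U,_,Vt=np.linalg.svd((model-m0).T@(W-w0));R=Vt.T@np.diag([1,np.sign(np.linalg.det(Vt.T@U.T))])@U.T
    t=w0-R@m0; return t,np.arctan2(R[1,0],R[0,0]),np.linalg.norm(model@R.T+t-W,axis=1)*1e3
# dock corners: order (-205,+y),( +70,+y),(+70,-y),(-205,-y)
dm=np.array([[-205,55],[70,55],[70,-55],[-205,-55]])/1e3
dt=cr([[35,92],[668,38],[690,285],[45,335]],[140,140])
ds=cr([[735,340],[25,262],[52,30],[718,100]],[265,220])
print("dock top",rig(dm,plane(T,dt,.02)));
# scene: +x to left; far (upper) = -x world. lower-right = (-205,+55)
print("dock scene",rig(dm,plane(S,ds,.02)))
tm=np.array([[-60,38],[60,38],[60,-38],[-60,-38]])/1e3
tt=cr([[368,95],[650,68],[665,240],[380,268]],[140,140]); print("tray top",rig(tm,plane(T,tt,.028)))
print("ball",tri(T,cr([[606,155]],[140,140]),S,cr([[115,115]],[265,220])))
for n,p,c,r in(("top",T,(438,172),45),("scene",S,(129,217),45)):
    g=p["pixels"].astype(int); print(n,g[c[1],c[0]], [list(g[c[1],c[0]+k]) for k in range(0,45,4)])
E
```

```text
C [0.3333456  0.00933463 0.73969499] [1.02326198 0.08391072 0.79029005]
dock top (array([0.52583349, 0.0649299 ]), np.float64(-1.5040173482161998), array([2.29019425, 2.12739632, 2.14599522, 3.5615151 ]))
dock scene (array([0.53106041, 0.06647682]), np.float64(-1.4902909186189595), array([2.10361639, 2.75666336, 0.78293139, 1.43348824]))
tray top (array([0.52624169, 0.06572044]), np.float64(-1.4921140788237524), array([0.75820566, 0.3973743 , 1.0244097 , 0.35741294]))
ball (array([0.52842501, 0.02739878, 0.03647148]), np.float64(0.00030064383603232726))
top [102 103  95] [[np.int64(102), np.int64(103), np.int64(95)], [np.int64(98), np.int64(99), np.int64(91)], [np.int64(103), np.int64(103), np.int64(95)], [np.int64(101), np.int64(102), np.int64(94)], [np.int64(101), np.int64(102), np.int64(93)], [np.int64(99), np.int64(100), np.int64(91)], [np.int64(43), np.int64(44), np.int64(46)], [np.int64(85), np.int64(82), np.int64(83)], [np.int64(82), np.int64(80), np.int64(82)], [np.int64(117), np.int64(123), np.int64(130)], [np.int64(126), np.int64(133), np.int64(141)], [np.int64(123), np.int64(129), np.int64(137)]]
scene [81 79 73] [[np.int64(81), np.int64(79), np.int64(73)], [np.int64(79), np.int64(78), np.int64(71)], [np.int64(82), np.int64(79), np.int64(71)], [np.int64(79), np.int64(81), np.int64(73)], [np.int64(81), np.int64(81), np.int64(74)], [np.int64(81), np.int64(80), np.int64(70)], [np.int64(32), np.int64(28), np.int64(28)], [np.int64(69), np.int64(62), np.int64(63)], [np.int64(63), np.int64(59), np.int64(59)], [np.int64(59), np.int64(54), np.int64(55)], [np.int64(37), np.int64(35), np.int64(33)], [np.int64(103), np.int64(106), np.int64(113)]]
```

```bash
python3 - <<'E'
from h import *
T=manip.snapshot("top");S=manip.snapshot("scene")
yaw=-1.492;e=np.array([np.cos(yaw),np.sin(yaw)]);f=np.array([-e[1],e[0]]);o=np.array([.528,.066])
def W(x,y,z): return np.r_[o+e*x/1e3+f*y/1e3,z/1e3]
for n,p,off,wh in(("top",T,(140,140),(160,85)),("scene",S,(265,220),(170,80))):
    g=p["pixels"]
    im=cv2.resize(g[off[1]:off[1]+wh[1],off[0]:off[0]+wh[0]],None,fx=4.5,fy=4.5,interpolation=cv2.INTER_CUBIC);im=cv2.convertScaleAbs(im,alpha=1.5)
    def dr(pts,c):
        q=((proj(p,np.array(pts))-off+.5-.5/4.5)*4.5).astype(np.int32); cv2.polylines(im,[q],True,c,1)
    dr([W(-205,55,20),W(70,55,20),W(70,-55,20),W(-205,-55,20)],(0,255,0))
    dr([W(-60,38,28),W(60,38,28),W(60,-38,28),W(-60,-38,28)],(0,0,255))
    dr([W(-15,5,58+20),W(15,5,78),W(15,-5,78),W(-15,-5,78)],(0,0,255))
    for z in(40,80): dr([W(-165+a,b,z) for a,b in((-22,7),(22,7),(22,-7),(-22,-7))],(0,255,255))
    for z in(36,82): dr([W(-73.5+a,b,z) for a,b in((-11.5,7),(11.5,7),(11.5,-7),(-11.5,-7))],(255,255,0))
    cv2.imwrite(f"pics/ov_{n}.png",im)
    # window
    c=(438,172) if n=="top" else (129,217)
    gg=cv2.cvtColor(cv2.GaussianBlur(g,(3,3),0),cv2.COLOR_BGR2GRAY)
    thr=70 if n=="top" else 55
    m=(gg>thr).astype(np.uint8)
    k,l,st,ce=cv2.connectedComponentsWithStats(m,connectivity=4)
    i=l[c[1],c[0]];print(n,st[i])
    cn=max(cv2.findContours((l==i).astype(np.uint8),0,2)[0],key=len)[:,0]
    w=plane(p,cn,.036);print(cv2.fitEllipse((w[:,:2]*1e3).astype(np.float32)))
E
```

```text
top [ 415  150   45   44 1553]
((527.721923828125, -277.97869873046875), (83.19636535644531, 83.43360900878906), 60.42734909057617)
scene [ 105  199   46   37 1312]
((526.7550048828125, -277.5569763183594), (81.98809051513672, 82.389892578125), 32.74552536010742)
```

View pics/ov_top.png

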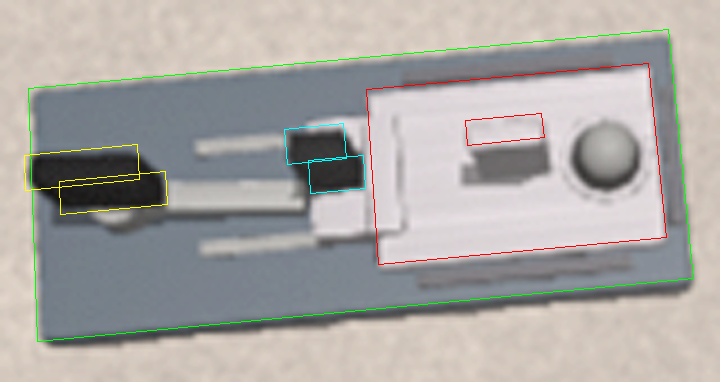

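View pics/ov_scene.png

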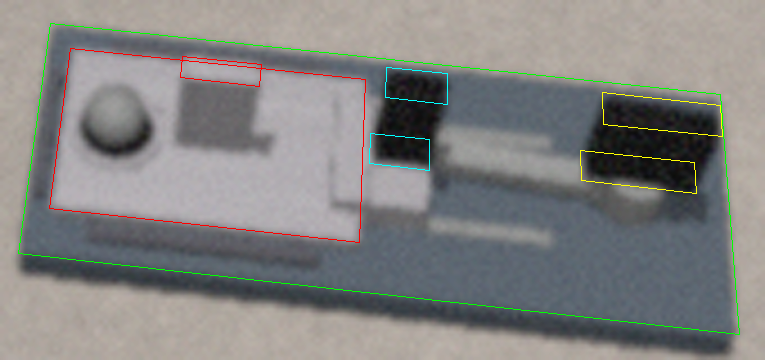

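The crop confirms the aluminium tray in the dock is the right one. The overlay of my dock estimate matches to within about 2 mm. The knob's arm sits about 5° clockwise of the dock's x axis. First move: align the tool yaw and travel to above the knob.

Emit:
servo_tool([
  {"hand":0,"travel":[0,0,0],"yaw":8},
  {"hand":0,"travel":[0,0,0],"yaw":8},
  {"hand":0,"travel":[0,0,0],"yaw":8},
  {"hand":0,"travel":[0,0,0],"yaw":8},
  {"hand":0,"travel":[0,0,0],"yaw":8},
  {"hand":0,"travel":[0,0,0],"yaw":8},
  {"hand":0,"travel":[0,0,0],"yaw":8},
  {"hand":0,"travel":[0,0,0],"yaw":7.7},
  {"hand":0,"travel":[-30,22,0],"yaw":0},
  {"hand":0,"travel":[-30,22,0],"yaw":0},
  {"hand":0,"travel":[-30,22,0],"yaw":0},
  {"hand":0,"travel":[-30,22,0],"yaw":0},
  {"hand":0,"travel":[-30,22,0],"yaw":0},
  {"hand":0,"travel":[-30,22,0],"yaw":0},
  {"hand":0,"travel":[-30,22,0],"yaw":0},
  {"hand":0,"travel":[-30,22,0],"yaw":0},
  {"hand":0,"travel":[-30,22,0],"yaw":0},
  {"hand":0,"travel":[-30,22,0],"yaw":0},
], newtons=40)

```text
t: 2.1
tcp_pos: [0.4978, 0.2586, 0.2098]
tool_rot: [0.707, 0.707, 0.0, 0.0]
force: [0.0, -0.5, -0.3]
finger_gap: 0.996
```

Emit:
servo_tool([
  {"hand":0,"travel":[-14,9,0],"yaw":0},
  {"hand":0,"travel":[-14,8,0],"yaw":0},
  {"hand":0,"travel":[0,0,25],"yaw":0},
  {"hand":0,"travel":[0,0,30],"yaw":0},
  {"hand":0,"travel":[0,0,30],"yaw":0},
  {"hand":0,"travel":[0,0,15],"yaw":0},
  {"hand":0,"travel":[0,0,0],"yaw":0},
  {"hand":0,"travel":[0,0,0],"yaw":0},
])

```text
t: 2.9
tcp_pos: [0.5139, 0.2325, 0.1099]
tool_rot: [0.707, 0.707, -0.0, -0.0]
force: [0.9, 0.7, 0.8]
finger_gap: 1.005
```

```bash
python3 - <<'E'
from h import *
s=manip.sense();print(s["tcp_pos"],s["q"])
a=manip.snapshot("top")["pixels"][130:230,120:300];b=manip.snapshot("scene")["pixels"][200:300,290:470]
im=np.vstack([cv2.resize(x,None,fx=3,fy=3,interpolation=cv2.INTER_CUBIC) for x in(a,b)])
cv2.imwrite("pics/k1.png",cv2.convertScaleAbs(im,alpha=1.5))
E
```

```text
[0.5138631  0.23248002 0.1098827 ] [2.26626087e-01 5.82167642e-01 1.67787484e+00 3.05313166e-04
 8.81757599e-01 2.26367578e-01]
```

View pics/k1.png

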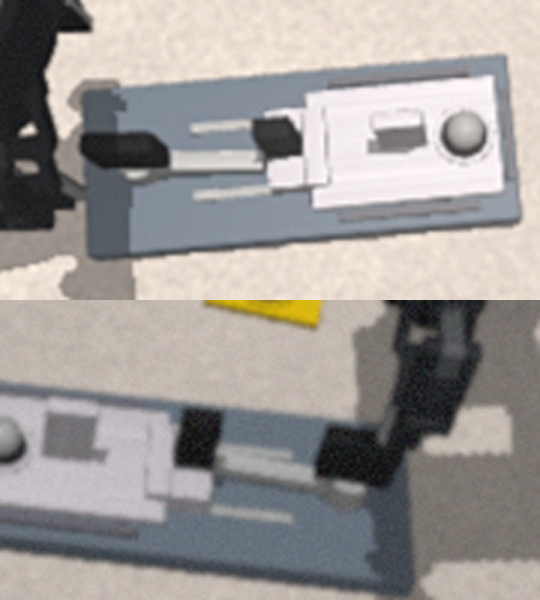

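```bash
python3 - <<'E'
from h import *
for n,o in(("top",(120,130)),("scene",(290,200))):
    p=manip.snapshot(n)
    print(n,(proj(p,[[.514,.2325,.123],[.514+.05,.2325,.123],[.514-.05,.2325,.123],[.514,.2325,.08],[.515,.2305,.08]])-o)*3)
a=manip.snapshot("top")["pixels"][100:250,60:260]
cv2.imwrite("pics/k2.png",cv2.convertScaleAbs(cv2.resize(a,None,fx=4,fy=4,interpolation=cv2.INTER_CUBIC),alpha=1.8))
E
```

```text
top [[ 83.8937738  121.82325753]
 [ 87.67112076  34.59706538]
 [ 80.01455941 211.40176424]
 [109.71263355 142.23452897]
 [113.21133079 140.51201953]]
scene [[387.53367886  90.32193596]
 [385.36761087 167.73620645]
 [389.54629594  18.39193002]
 [368.9238666  134.43208992]
 [365.26125491 135.28293317]]
```

View pics/k2.png

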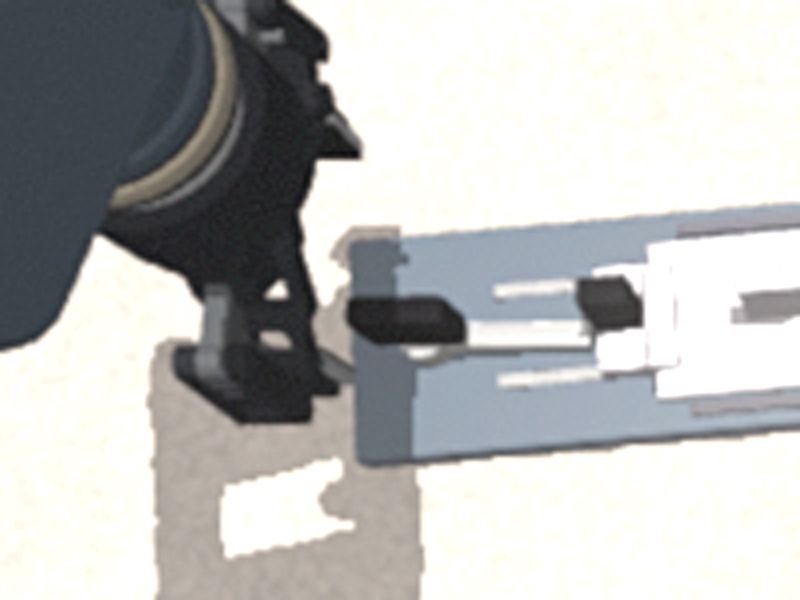

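The fingertips are at crop (355,155) and (345,385), i.e. top pixels (149,139) and (146,196), straddling the knob bar as computed. Next I descend, grip gently and check the forces.

Emit:
servo_tool([
  {"hand":0,"travel":[-2,1,15],"yaw":0},
  {"hand":0,"travel":[0,0,20],"yaw":0},
  {"hand":0,"travel":[0,0,16],"yaw":0},
  {"hand":0,"travel":[0,0,12],"yaw":0},
  {"hand":0,"travel":[0,0,0],"yaw":0},
  {"hand":1,"travel":[0,0,0],"yaw":0},
  {"hand":1,"travel":[0,0,0],"yaw":0},
  {"hand":1,"travel":[0,0,0],"yaw":0},
  {"hand":1,"travel":[0,0,0],"yaw":0},
  {"hand":1,"travel":[0,0,0],"yaw":0},
  {"hand":1,"travel":[0,0,0],"yaw":0},
  {"hand":1,"travel":[0,0,0],"yaw":0},
  {"hand":1,"travel":[0,0,0],"yaw":0},
], newtons=25)

```text
t: 4.45
tcp_pos: [0.5141, 0.23, 0.0473]
tool_rot: [0.707, 0.707, -0.001, -0.001]
force: [-2.2, 0.6, 5.0]
finger_gap: 0.155
```

```bash
python3 - <<'E'
from h import *
s=manip.sense();print({k:np.round(s[k],4) for k in("t","tcp_pos","force","ft_torque","finger_gap","q")})
a=manip.snapshot("top")["pixels"][100:250,60:260]
cv2.imwrite("pics/k3.png",cv2.convertScaleAbs(cv2.resize(a,None,fx=4,fy=4,interpolation=cv2.INTER_CUBIC),alpha=1.8))
E
```

```text
{'t': np.float64(4.45), 'tcp_pos': array([0.5141, 0.23  , 0.0473]), 'force': array([-2.1867,  0.5801,  5.0395]), 'ft_torque': array([ 0.0399,  0.4152, -0.0273]), 'finger_gap': np.float64(0.1548), 'q': array([2.2210e-01, 6.8190e-01, 1.7138e+00, 5.0000e-04, 7.4740e-01,
       2.2260e-01])}
```

View pics/k3.png

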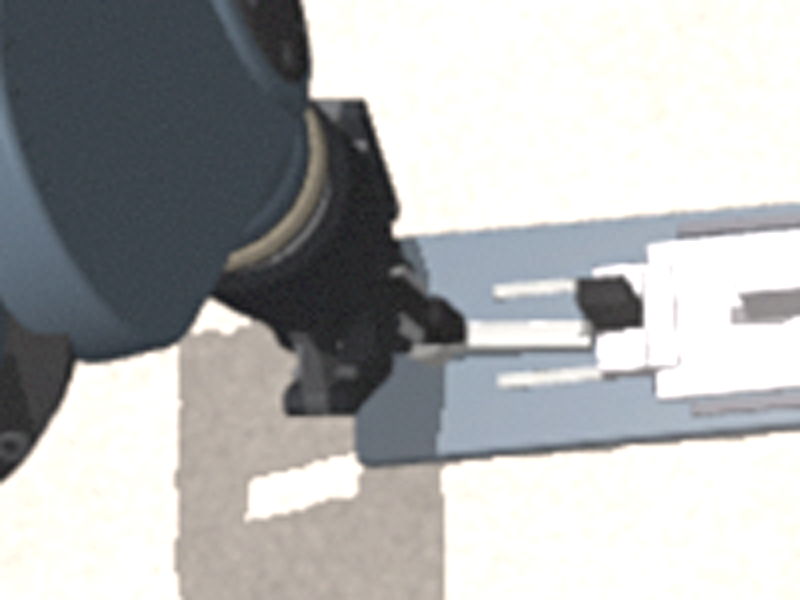

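The bar is gripped: the gap is about 13 mm and the forces are small. The knob can be turned clockwise now.

Emit:
servo_tool([
  {"hand":1,"travel":[0,0,0],"yaw":5},
  {"hand":1,"travel":[0,0,0],"yaw":7},
  {"hand":1,"travel":[0,0,0],"yaw":8},
  {"hand":1,"travel":[0,0,0],"yaw":8},
  {"hand":1,"travel":[0,0,0],"yaw":8},
  {"hand":1,"travel":[0,0,0],"yaw":8},
  {"hand":1,"travel":[0,0,0],"yaw":8},
  {"hand":1,"travel":[0,0,0],"yaw":8},
  {"hand":1,"travel":[0,0,0],"yaw":8},
  {"hand":1,"travel":[0,0,0],"yaw":6},
  {"hand":1,"travel":[0,0,0],"yaw":4},
  {"hand":1,"travel":[0,0,0],"yaw":0},
  {"hand":1,"travel":[0,0,0],"yaw":0},
], newtons=40)

```text
t: 5.8
tcp_pos: [0.5134, 0.2304, 0.0473]
tool_rot: [0.995, 0.104, -0.001, -0.0]
force: [-4.3, 1.9, 6.8]
finger_gap: 0.15
```

```bash
python3 - <<'E'
from h import *
s=manip.sense();print({k:np.round(s[k],4) for k in("t","tcp_pos","force","ft_torque","finger_gap","q")})
a=manip.snapshot("top")["pixels"][100:250,60:260]
cv2.imwrite("pics/k4.png",cv2.convertScaleAbs(cv2.resize(a,None,fx=4,fy=4,interpolation=cv2.INTER_CUBIC),alpha=1.8))
E
```

```text
{'t': np.float64(5.8), 'tcp_pos': array([0.5134, 0.2304, 0.0473]), 'force': array([-4.3044,  1.9491,  6.7856]), 'ft_torque': array([ 0.262 ,  0.6592, -0.0335]), 'finger_gap': np.float64(0.1499), 'q': array([2.2260e-01, 6.8170e-01, 1.7143e+00, 1.6000e-03, 7.4830e-01,
       1.5841e+00])}
```

View pics/k4.png

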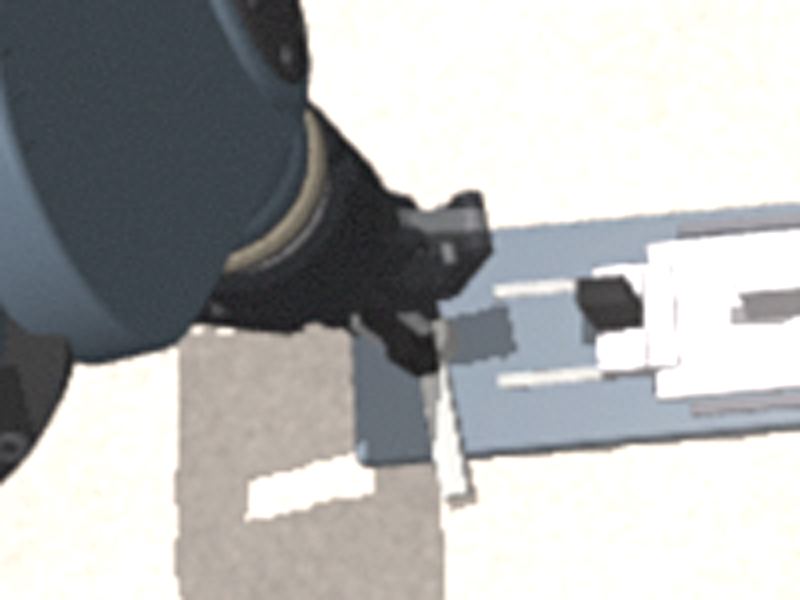

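The arm now lies crosswise from (440,330) to (460,495), at about 1.44 rad. I'll nudge it to the stop, release and rise.

Emit:
servo_tool([
  {"hand":1,"travel":[0,0,0],"yaw":2},
  {"hand":1,"travel":[0,0,0],"yaw":2},
  {"hand":1,"travel":[0,0,0],"yaw":0},
  {"hand":1,"travel":[0,0,0],"yaw":0},
  {"hand":0,"travel":[0,0,0],"yaw":0},
  {"hand":0,"travel":[0,0,0],"yaw":0},
  {"hand":0,"travel":[0,0,0],"yaw":0},
  {"hand":0,"travel":[0,0,0],"yaw":0},
  {"hand":0,"travel":[0,0,0],"yaw":0},
  {"hand":0,"travel":[0,0,-20],"yaw":0},
  {"hand":0,"travel":[0,0,-25],"yaw":0},
  {"hand":0,"travel":[0,0,-25],"yaw":0},
  {"hand":0,"travel":[0,0,0],"yaw":0},
])

```text
t: 7.15
tcp_pos: [0.5177, 0.2305, 0.1199]
tool_rot: [0.998, 0.069, 0.004, -0.001]
force: [0.2, 0.6, -0.8]
finger_gap: 0.999
```

Emit:
servo_tool([
  {"hand":0,"travel":[0,0,0],"yaw":-8},
  {"hand":0,"travel":[0,0,0],"yaw":-8},
  {"hand":0,"travel":[0,0,0],"yaw":-8},
  {"hand":0,"travel":[0,0,0],"yaw":-8},
  {"hand":0,"travel":[0,0,0],"yaw":-8},
  {"hand":0,"travel":[0,0,0],"yaw":-8},
  {"hand":0,"travel":[0,0,0],"yaw":-8},
  {"hand":0,"travel":[0,0,0],"yaw":-8},
  {"hand":0,"travel":[0,0,0],"yaw":-8},
  {"hand":0,"travel":[0,0,0],"yaw":-8},
  {"hand":0,"travel":[0,0,0],"yaw":-6.6},
  {"hand":0,"travel":[-25,0,0],"yaw":0},
  {"hand":0,"travel":[-35,0,0],"yaw":0},
  {"hand":0,"travel":[-30,0,0],"yaw":0},
  {"hand":0,"travel":[0,0,0],"yaw":0},
  {"hand":0,"travel":[0,0,0],"yaw":0},
])

```text
t: 8.75
tcp_pos: [0.5219, 0.1397, 0.1161]
tool_rot: [0.679, 0.734, -0.0, -0.001]
force: [-0.4, 1.3, 0.6]
finger_gap: 1.001
```

```bash
python3 - <<'E'
from h import *
s=manip.sense();print({k:np.round(s[k],4) for k in("t","tcp_pos","tool_rot","force","finger_gap","q")})
q=s["tool_rot"];th=2*np.arctan2(q[1],q[0]);print("tool x deg",np.degrees(th))
e=np.array([np.cos(-1.492),np.sin(-1.492)])
for nm,x in(("post",-73.5),("tab",0)):
    d=np.array([.528,.066])+e*x/1e3-s["tcp_pos"][:2]
    print(nm,"tool x,y mm",1e3*d@[np.cos(th),np.sin(th)],1e3*d@[np.sin(th),-np.cos(th)])
a=manip.snapshot("top")["pixels"][130:230,120:300];b=manip.snapshot("scene")["pixels"][200:300,290:470]
im=np.vstack([cv2.resize(x,None,fx=3,fy=3,interpolation=cv2.INTER_CUBIC) for x in(a,b)])
cv2.imwrite("pics/p1.png",cv2.convertScaleAbs(im,alpha=1.6))
E
```

```text
{'t': np.float64(8.75), 'tcp_pos': array([0.5219, 0.1397, 0.1161]), 'tool_rot': array([ 6.792e-01,  7.340e-01, -3.000e-04, -5.000e-04]), 'force': array([-0.3976,  1.2912,  0.6082]), 'finger_gap': np.float64(1.0014), 'q': array([ 5.4400e-02,  5.4790e-01,  1.7325e+00,  4.0000e-04,  8.6250e-01,
       -2.3400e-02])}
tool x deg 94.44311650511523
post tool x,y mm -0.4208310351401946 0.28074490631240717
tab tool x,y mm -73.9207736762145 0.37256951514943104
```

View pics/p1.png

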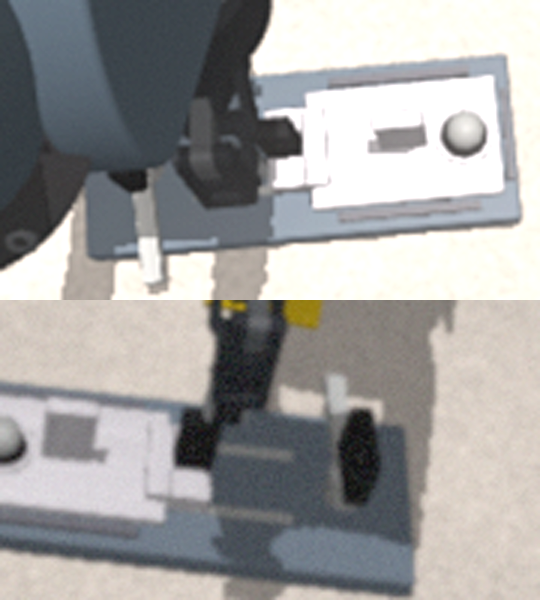

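The stop arm is now crosswise, from (145,175) to (152,285) in the top crop, and the fingers straddle the post. I'll descend, grip it, and slide it back 30 mm.

Emit:
servo_tool([
  {"hand":0,"travel":[0,0,15],"yaw":0},
  {"hand":0,"travel":[0,0,20],"yaw":0},
  {"hand":0,"travel":[0,0,20],"yaw":0},
  {"hand":0,"travel":[0,0,14],"yaw":0},
  {"hand":0,"travel":[0,0,0],"yaw":0},
  {"hand":1,"travel":[0,0,0],"yaw":0},
  {"hand":1,"travel":[0,0,0],"yaw":0},
  {"hand":1,"travel":[0,0,0],"yaw":0},
  {"hand":1,"travel":[0,0,0],"yaw":0},
  {"hand":1,"travel":[0,0,0],"yaw":0},
  {"hand":1,"travel":[0,0,0],"yaw":0},
  {"hand":1,"travel":[0,0,0],"yaw":0},
], newtons=30)

```text
t: 10.05
tcp_pos: [0.5205, 0.1402, 0.0483]
tool_rot: [0.679, 0.734, -0.001, -0.001]
force: [-2.7, -0.3, 5.7]
finger_gap: 0.154
```

Emit:
servo_tool([
  {"hand":1,"travel":[3,0,0],"yaw":0},
  {"hand":1,"travel":[5,0,0],"yaw":0},
  {"hand":1,"travel":[5,0,0],"yaw":0},
  {"hand":1,"travel":[5,0,0],"yaw":0},
  {"hand":1,"travel":[5,0,0],"yaw":0},
  {"hand":1,"travel":[4,0,0],"yaw":0},
  {"hand":1,"travel":[3,0,0],"yaw":0},
  {"hand":1,"travel":[1,0,0],"yaw":0},
  {"hand":1,"travel":[0,0,0],"yaw":0},
  {"hand":1,"travel":[0,0,0],"yaw":0},
])

```text
t: 11.05
tcp_pos: [0.5184, 0.1701, 0.0483]
tool_rot: [0.678, 0.735, -0.001, -0.001]
force: [-3.0, -3.7, 6.0]
finger_gap: 0.155
```

```bash
python3 - <<'E'
from h import *
s=manip.sense();print({k:np.round(s[k],4) for k in("t","tcp_pos","tool_rot","force","finger_gap","q")})
a=manip.snapshot("top")["pixels"][130:230,120:300];b=manip.snapshot("scene")["pixels"][200:300,265:445]
im=np.vstack([cv2.resize(x,None,fx=3,fy=3,interpolation=cv2.INTER_CUBIC) for x in(a,b)])
cv2.imwrite("pics/p2.png",cv2.convertScaleAbs(im,alpha=1.6))
E
```

```text
{'t': np.float64(11.05), 'tcp_pos': array([0.5184, 0.1701, 0.0483]), 'tool_rot': array([ 6.785e-01,  7.346e-01, -1.400e-03, -5.000e-04]), 'force': array([-3.0187, -3.6631,  6.0469]), 'finger_gap': np.float64(0.155), 'q': array([ 1.1280e-01,  6.6580e-01,  1.7574e+00, -1.7000e-03,  7.2130e-01,
        3.4600e-02])}
```

View pics/p2.png

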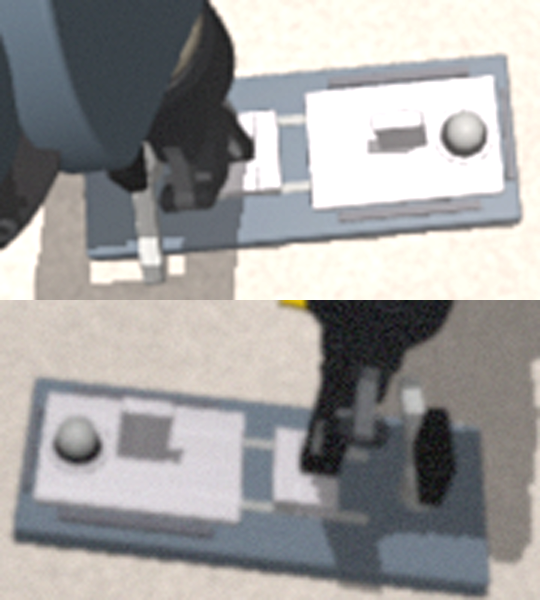

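The hold-down moved 30 mm, and a clear gap shows between its lip and the tray edge (top crop (280–308, 150), scene crop (245–275, 470)). I'll release, rise and move over the tab.

Emit:
servo_tool([
  {"hand":0,"travel":[0,0,0],"yaw":0},
  {"hand":0,"travel":[0,0,0],"yaw":0},
  {"hand":0,"travel":[0,0,0],"yaw":0},
  {"hand":0,"travel":[0,0,0],"yaw":0},
  {"hand":0,"travel":[0,0,0],"yaw":0},
  {"hand":0,"travel":[0,0,-15],"yaw":0},
  {"hand":0,"travel":[0,0,-30],"yaw":0},
  {"hand":0,"travel":[0,0,-25],"yaw":0},
  {"hand":0,"travel":[-25,0,0],"yaw":0},
  {"hand":0,"travel":[-30,0,0],"yaw":0},
  {"hand":0,"travel":[-30,0,0],"yaw":0},
  {"hand":0,"travel":[-20,0,0],"yaw":0},
  {"hand":0,"travel":[0,0,0],"yaw":0},
  {"hand":0,"travel":[0,0,0],"yaw":0},
])

```text
t: 12.55
tcp_pos: [0.528, 0.0664, 0.1177]
tool_rot: [0.679, 0.734, 0.0, -0.0]
force: [0.4, -0.1, -0.0]
finger_gap: 0.999
```

```bash
python3 - <<'E'
from h import *
s=manip.sense();print({k:np.round(s[k],4) for k in("t","tcp_pos","tool_rot","force","finger_gap","q")})
q=s["tool_rot"];th=2*np.arctan2(q[1],q[0]);print("tool x deg",np.degrees(th))
d=np.array([.5265,.066])-s["tcp_pos"][:2]
print("tool x,y mm",1e3*d@[np.cos(th),np.sin(th)],1e3*d@[np.sin(th),-np.cos(th)])
a=manip.snapshot("top")["pixels"][130:230,120:300];b=manip.snapshot("scene")["pixels"][200:300,265:445]
im=np.vstack([cv2.resize(x,None,fx=3,fy=3,interpolation=cv2.INTER_CUBIC) for x in(a,b)])
cv2.imwrite("pics/t1.png",cv2.convertScaleAbs(im,alpha=1.6))
E
```

```text
{'t': np.float64(12.55), 'tcp_pos': array([0.528 , 0.0664, 0.1177]), 'tool_rot': array([ 6.789e-01,  7.342e-01,  1.000e-04, -2.000e-04]), 'force': array([ 0.4463, -0.1037, -0.0153]), 'finger_gap': np.float64(0.9987), 'q': array([-8.5200e-02,  5.3650e-01,  1.7522e+00,  6.0000e-04,  8.5310e-01,
       -1.6390e-01])}
tool x deg 94.48661081815371
tool x,y mm -0.31042974538669155 -1.5226257343130087
```

View pics/t1.png

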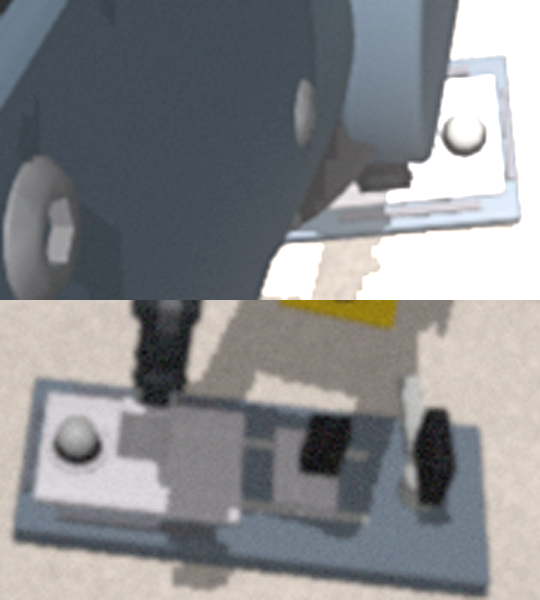

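Emit:
servo_tool([
  {"hand":0,"travel":[0,-1.5,12],"yaw":0},
  {"hand":0,"travel":[0,0,18],"yaw":0},
  {"hand":0,"travel":[0,0,18],"yaw":0},
  {"hand":0,"travel":[0,0,14],"yaw":0},
  {"hand":0,"travel":[0,0,9],"yaw":0},
  {"hand":0,"travel":[0,0,5],"yaw":0},
  {"hand":0.3,"travel":[0,0,0],"yaw":0},
  {"hand":0.6,"travel":[0,0,0],"yaw":0},
  {"hand":0.75,"travel":[0,0,0],"yaw":0},
  {"hand":0.78,"travel":[0,0,0],"yaw":0},
  {"hand":0.81,"travel":[0,0,0],"yaw":0},
  {"hand":0.84,"travel":[0,0,0],"yaw":0},
  {"hand":0.86,"travel":[0,0,0],"yaw":0},
  {"hand":0.88,"travel":[0,0,0],"yaw":0},
  {"hand":0.9,"travel":[0,0,0],"yaw":0},
  {"hand":0.92,"travel":[0,0,0],"yaw":0},
  {"hand":1,"travel":[0,0,0],"yaw":0},
  {"hand":1,"travel":[0,0,0],"yaw":0},
  {"hand":1,"travel":[0,0,0],"yaw":0},
], newtons=40)

```text
t: 14.55
tcp_pos: [0.5258, 0.0663, 0.0418]
tool_rot: [0.678, 0.735, -0.001, -0.001]
force: [-4.2, -0.9, 6.3]
finger_gap: 0.106
```

```bash
python3 - <<'E'
from h import *
s=manip.sense();print({k:np.round(s[k],4) for k in("t","tcp_pos","tool_rot","force","ft_torque","finger_gap","q")})
b=manip.snapshot("scene")["pixels"][200:300,265:445]
cv2.imwrite("pics/t2.png",cv2.convertScaleAbs(cv2.resize(b,None,fx=4,fy=4,interpolation=cv2.INTER_CUBIC),alpha=1.6))
E
```

```text
{'t': np.float64(14.55), 'tcp_pos': array([0.5258, 0.0663, 0.0418]), 'tool_rot': array([ 6.784e-01,  7.347e-01, -5.000e-04, -5.000e-04]), 'force': array([-4.2111, -0.9164,  6.3067]), 'ft_torque': array([-0.1476,  0.614 , -0.0871]), 'finger_gap': np.float64(0.106), 'q': array([-8.550e-02,  6.647e-01,  1.801e+00, -2.000e-04,  6.774e-01,
       -1.649e-01])}
```

View pics/t2.png

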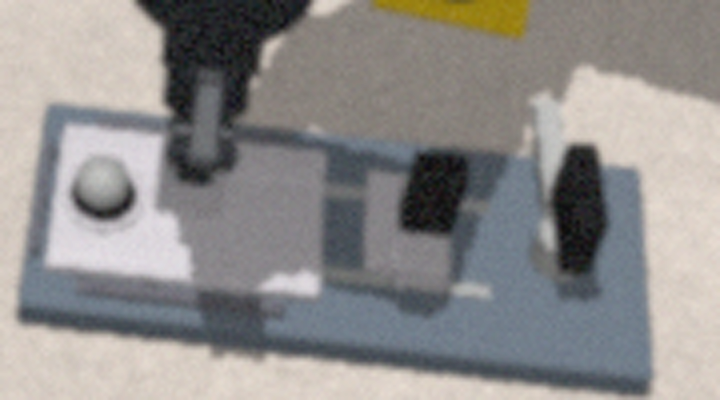

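The gap is 9 mm on the tab and the ball sits at (102,188) in the pocket, clear of the fingers. I'll grip firmer and lift smoothly.

Emit:
servo_tool([
  {"hand":1,"travel":[0,0,0],"yaw":0},
  {"hand":1,"travel":[0,0,-2],"yaw":0},
  {"hand":1,"travel":[0,0,-4],"yaw":0},
  {"hand":1,"travel":[0,0,-6],"yaw":0},
  {"hand":1,"travel":[0,0,-8],"yaw":0},
  {"hand":1,"travel":[0,0,-10],"yaw":0},
  {"hand":1,"travel":[0,0,-11],"yaw":0},
  {"hand":1,"travel":[0,0,-12],"yaw":0},
  {"hand":1,"travel":[0,0,-12],"yaw":0},
  {"hand":1,"travel":[0,0,-12],"yaw":0},
  {"hand":1,"travel":[0,0,-11],"yaw":0},
  {"hand":1,"travel":[0,0,-9],"yaw":0},
  {"hand":1,"travel":[0,0,-7],"yaw":0},
  {"hand":1,"travel":[0,0,-5],"yaw":0},
  {"hand":1,"travel":[0,0,-4],"yaw":0},
  {"hand":1,"travel":[0,0,-2],"yaw":0},
  {"hand":1,"travel":[0,0,0],"yaw":0},
  {"hand":1,"travel":[0,0,0],"yaw":0},
], newtons=65)

```text
t: 16.4
tcp_pos: [0.5263, 0.0663, 0.1564]
tool_rot: [0.678, 0.735, -0.0, -0.0]
force: [0.2, -0.0, -3.0]
finger_gap: 0.095
```

```bash
python3 - <<'E'
from h import *
s=manip.sense();print({k:np.round(s[k],4) for k in("t","tcp_pos","tool_rot","force","ft_torque","finger_gap","q")})
q=s["tool_rot"];th=2*np.arctan2(q[1],q[0])
d=np.array([.5272,-.2778])-s["tcp_pos"][:2]
print("to window tool x,y mm",1e3*d@[np.cos(th),np.sin(th)],1e3*d@[np.sin(th),-np.cos(th)])
S=manip.snapshot("scene");T=manip.snapshot("top")
print("jar",plane(T,[346,217],.045),plane(S,[232,195],.045))
b=S["pixels"][150:300,230:430]
cv2.imwrite("pics/t3.png",cv2.convertScaleAbs(cv2.resize(b,None,fx=4,fy=4,interpolation=cv2.INTER_CUBIC),alpha=1.6))
E
```

```text
{'t': np.float64(16.4), 'tcp_pos': array([0.5263, 0.0663, 0.1564]), 'tool_rot': array([ 6.785e-01,  7.346e-01, -2.000e-04, -3.000e-04]), 'force': array([ 0.1736, -0.0412, -3.0484]), 'ft_torque': array([ 0.0397, -0.0075, -0.0503]), 'finger_gap': np.float64(0.0946), 'q': array([-0.0855,  0.4751,  1.7234, -0.    ,  0.9439, -0.1649])}
to window tool x,y mm -343.0853790995094 -26.447525546493413
jar [[ 0.44330873 -0.10152875  0.045     ]] [[ 0.44520682 -0.09957179  0.045     ]]
```

View pics/t3.png

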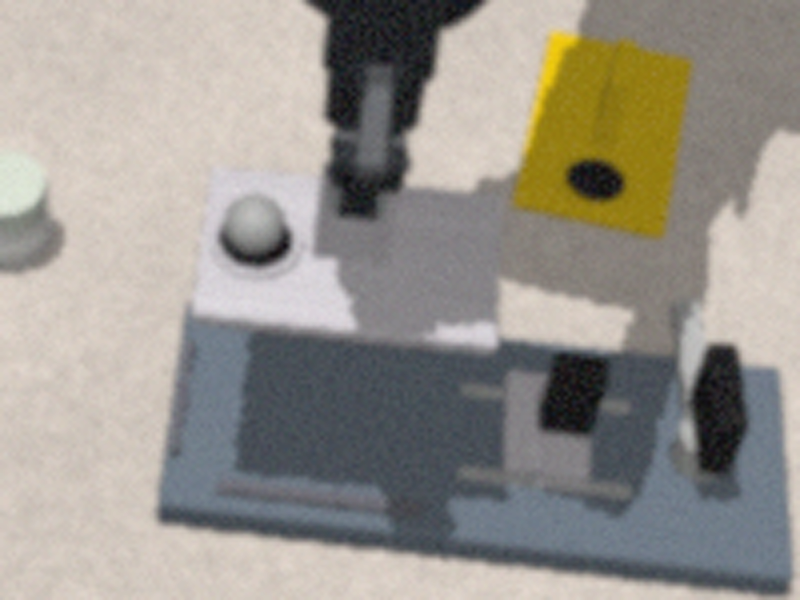

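The tray is up and level at crop (350,260), with the ball centred in the pocket at (255,228). Next is the carry to the scanner, with smooth ramps.

Emit:
servo_tool([
  {"hand":1,"travel":[-4,-0.4,0],"yaw":0},
  {"hand":1,"travel":[-8,-0.7,0],"yaw":0},
  {"hand":1,"travel":[-12,-1,0],"yaw":0},
  {"hand":1,"travel":[-16,-1.3,0],"yaw":0},
  {"hand":1,"travel":[-20,-1.6,0],"yaw":0},
  {"hand":1,"travel":[-23,-1.8,0],"yaw":0},
  {"hand":1,"travel":[-25,-1.9,0],"yaw":0},
  {"hand":1,"travel":[-25,-1.9,0],"yaw":0},
  {"hand":1,"travel":[-26,-1.9,0],"yaw":0},
  {"hand":1,"travel":[-26,-1.9,0],"yaw":0},
  {"hand":1,"travel":[-25,-1.9,0],"yaw":0},
  {"hand":1,"travel":[-25,-1.9,0],"yaw":0},
  {"hand":1,"travel":[-25,-1.9,0],"yaw":0},
  {"hand":1,"travel":[-23,-1.8,0],"yaw":0},
  {"hand":1,"travel":[-20,-1.6,0],"yaw":0},
  {"hand":1,"travel":[-16,-1.3,0],"yaw":0},
  {"hand":1,"travel":[-12,-0.9,0],"yaw":0},
  {"hand":1,"travel":[-8,-0.5,0],"yaw":0},
  {"hand":1,"travel":[-4,-0.3,0],"yaw":0},
  {"hand":1,"travel":[0,0,0],"yaw":0},
])

```text
t: 18.5
tcp_pos: [0.5274, -0.2777, 0.1567]
tool_rot: [0.678, 0.735, 0.0, -0.0]
force: [-0.7, 0.1, -1.7]
finger_gap: 0.096
```

Emit:
servo_tool([
  {"hand":1,"travel":[0,0,0],"yaw":0},
  {"hand":1,"travel":[0,0,0],"yaw":0},
  {"hand":1,"travel":[0,0,0],"yaw":0},
  {"hand":1,"travel":[0,0,0],"yaw":0},
  {"hand":1,"travel":[0,0,0],"yaw":0},
])

```text
t: 19.0
tcp_pos: [0.5275, -0.2775, 0.1567]
tool_rot: [0.678, 0.735, 0.0, -0.0]
force: [-0.0, 0.3, -2.6]
finger_gap: 0.093
```

```bash
python3 - <<'E'
from h import *
s=manip.sense();print({k:np.round(s[k],4) for k in("t","tcp_pos","tool_rot","force","ft_torque","finger_gap","q","qd")})
S=manip.snapshot("scene");T=manip.snapshot("top")
for n,p in(("scene",S),("top",T)): cv2.imwrite(f"pics/f_{n}.png",cv2.convertScaleAbs(p["pixels"],alpha=1.4))
b=S["pixels"][120:300,20:260]
cv2.imwrite("pics/f_c.png",cv2.convertScaleAbs(cv2.resize(b,None,fx=3.3,fy=3.3,interpolation=cv2.INTER_CUBIC),alpha=1.6))
E
```

```text
{'t': np.float64(19.0), 'tcp_pos': array([ 0.5275, -0.2775,  0.1567]), 'tool_rot': array([ 0.6783,  0.7348,  0.    , -0.    ]), 'force': array([-0.0487,  0.26  , -2.6242]), 'ft_torque': array([0.063 , 0.0638, 0.038 ]), 'finger_gap': np.float64(0.0933), 'q': array([-0.6716,  0.5526,  1.5595,  0.    ,  1.0295, -0.7515]), 'qd': array([-0.0011,  0.0003, -0.0013, -0.0015,  0.0006,  0.0002])}
```

View pics/f_c.png

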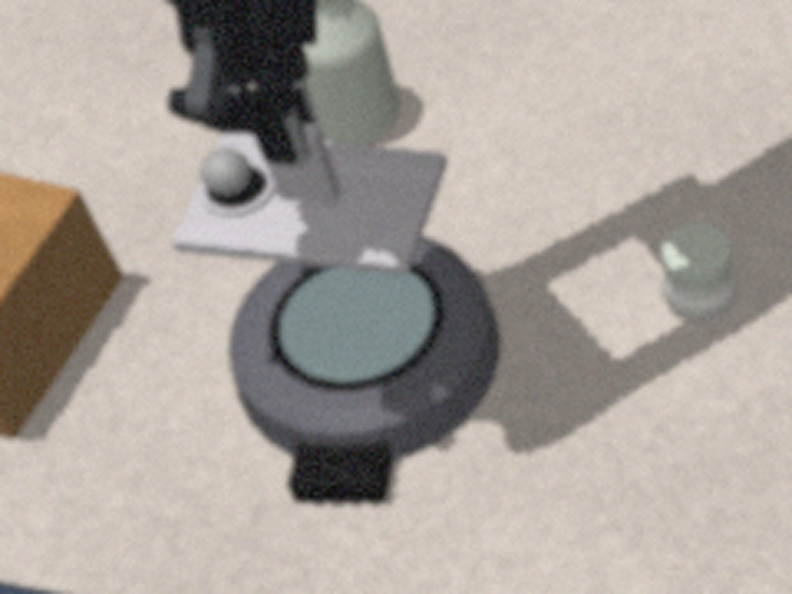

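View pics/f_top.png

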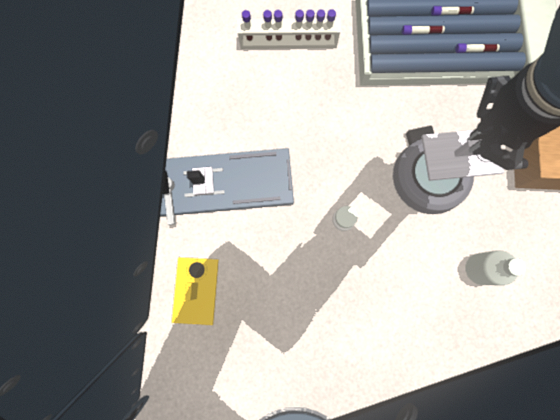

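The tray hangs over the scanner: plate corners near (180,240), (412,260), (445,153) and (228,133) in the crop, with the ball in the pocket at (228,172). The jar is unmoved. As a last check I'll compute the tray centre and the ball from these pixels.

```bash
python3 - <<'E'
from h import *
S=manip.snapshot("scene");T=manip.snapshot("top")
c=np.array([[180,240],[412,260],[445,153],[228,133]])/3.3+[20,120]
w=plane(S,c,.1437);print("scene corners",w[:,:2].round(3).tolist(),"centre",w.mean(0),"sides",np.linalg.norm(w-np.roll(w,-1,0),axis=1))
print("ball scene",plane(S,np.array([[227,172]])/3.3+[20,120],.1557))
u=2*np.arctan2(.7348,.6783);e=-np.array([np.cos(u),np.sin(u)])
print("expected pocket",np.array([.5275,-.2775])+.038*e)
b=T["pixels"][110:230,390:560]
cv2.imwrite("pics/f_tc.png",cv2.convertScaleAbs(cv2.resize(b,None,fx=4.5,fy=4.5,interpolation=cv2.INTER_CUBIC),alpha=1.5))
E
```

```text
scene corners [[0.57, -0.328], [0.559, -0.212], [0.488, -0.219], [0.498, -0.334]] centre [ 0.52873787 -0.27334217  0.1437    ] sides [0.11690638 0.07120366 0.11540076 0.07257395]
ball scene [[ 0.53278784 -0.31619641  0.1557    ]]
expected pocket [ 0.53053386 -0.3153787 ]
```

View pics/f_tc.png

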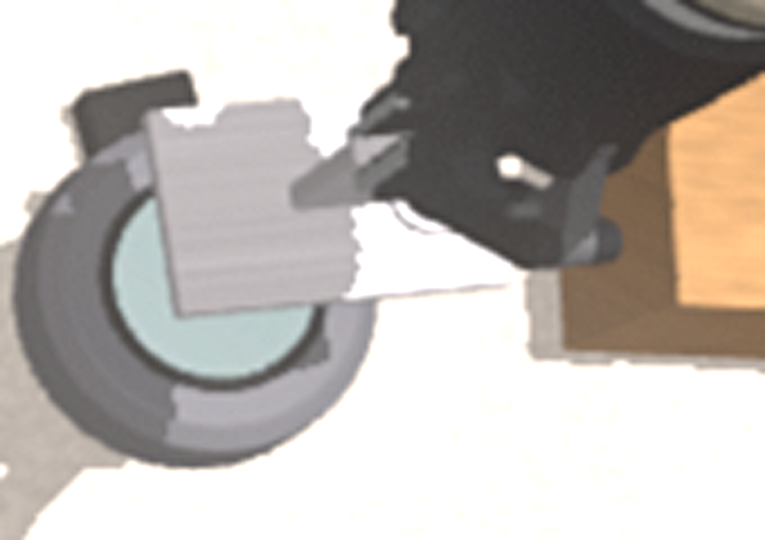

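```bash
python3 -c "
from station import manip
print(manip.sign_off())"
```

```text
the job is handed in; nothing more can be done
None
```

I turned the lock knob clockwise to its stop and slid the hold-down back 30 mm. Then I lifted the tray by its tab, carried it over the scanner and handed the job in at about 19 s; no verdict was reported.

**Last checks:**
- **Position:** the commanded tray centre is (0.5275, −0.2775) and the measured window centre is (0.527, −0.278). The scene picture put the tray centre at (0.529, −0.273), about 5 mm from the window centre.
- **Height:** from the arm's pose, the underside is about 10 cm above the glass. The plate measured about 3–5% short in that picture (117 × 72 mm against 120 × 76 mm). I put that down to blurred corners and did not measure the height from the pictures.
- **Level and still:** the tool was vertical, joint speeds were close to zero, and the finger gap was about 8 mm on the 10 mm tab.
- **Ball:** it sat in its pocket, about 2 mm from the middle in the picture.
- **Dock and bystanders:** the stop arm was still crosswise and the hold-down still back. I saw no bystander displaced; the jar and the yellow look-alike looked unmoved, but I took no before-and-after measurements.

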